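# Fetch a guide roller from the tilt-out bin and lay it in the vee block

## Task

Tilt the middle bin of the three-bin rack forward, take out the guide roller that lies in it, and lay the roller down in the groove of the vee block on the granite plate, about centred along the groove, for its run-out check; set it down rather than drop it. Then swing the bin shut again: finish with all three bins fully shut, and leave everything else on the bench where it is.

Things in the scene. Friction and masses are not known exactly. Their poses are not given: they have to be found in the camera images.
- rack: grey steel housing 112 mm deep (x), 572 mm wide (y), 176 mm high with a flat top, holding three equal white plastic tilt-out bins side by side, 188 mm apart. Origin: centre of its underside, on the bench. Axes: x to its back (away from the robot), y to the left as seen from the robot, z up; the bins' fronts face the robot, 12 mm in front of the housing's sides; its top plate (12 mm thick) begins 36 mm behind the fronts.
- pivot (a point): point on the middle bin's pivot axis, half-way along it; fixed in the rack (35 mm in front of its origin, 62 mm up), axes as the rack's. Measured from here, the shut bin: front face 33 mm in front, rim 88 mm up; walls 3 mm; inside width 172 mm; floor from 7 mm below at the front, rising to the back at 15.6 degrees; back wall inside 72 mm behind, rim 56 mm up; sides scooped to 52 mm.
- bin_middle (a joint): tilt of the middle bin, rad: 0 shut, 0.90 fully out (a stop). It turns about the pivot axis, its top coming forward and down towards the robot, its mouth then looking up and to the robot. The bin (0.4 kg) falls shut by its own weight below about 0.35 rad and falls out to the stop and stays there above about 0.6 rad; little friction.
- tilted_rest (a point): fixed point in the rack: where the centre of a 40 mm roller lies once the middle bin is fully tilted out (in the corner of front wall and floor, 21 mm in front of and 4 mm above the pivot axis, but anywhere along the bin's width). Reached through the mouth with the fingers leaning: pointing down and 20 to 30 degrees into the rack.
- bin_left (a joint): tilt of the left bin (as seen from the robot), same meaning; to be left shut
- bin_right (a joint): tilt of the right bin (as seen from the robot), same meaning; to be left shut
- pull (a point): centre of the middle bin's pull: a white box-shaped finger pull, open below, at the middle of the bin's upper edge; 30 mm wide (point y), 22 mm high (point z), standing 40 mm out from the front towards the robot. Shut, this point is 53 mm in front of and 90 mm above the pivot axis; it turns with the bin. The rim beside it is 2 mm lower. Pinch it across its width from above, or press it down.
- roller_mid (a point): centre of the guide roller: plain aluminium cylinder, diameter 40 mm, 56 mm long, with flat ends showing a bearing, about 0.2 kg. Its y axis is the roller's axis. It lies crosswise in the middle bin, parallel to the pivot axis, up to 25 mm left or right of the bin's middle.
- vee_seat (a point): where the roller's centre lies when it rests centred in the steel vee block: block 64 mm across the groove (x), 36 mm along it (y), 42 mm high, so the 56 mm roller stands out 10 mm at each end. Groove: 90 degree vee open upwards, its bottom 28 mm below this point, the block's top 6 mm below this point. The block is fixed on the granite plate.
- plate: dark granite plate 180 x 220 mm, top 40 mm above the bench, on the left or right side of the bench; origin under its centre. It carries the vee block (seat at x -35, y -10 mm) and, along its far edge, a dial gauge on a post (post at x +64, y +84 mm, up to 0.19 m above the bench; the gauge, 48 mm across, hangs from its arm at x +64, y 0, up to 0.19 m).
- bearing: steel ball-bearing ring, 52 mm across, 15 mm high, on the bench before the robot; origin under its centre. To be left alone.
- oil: grey plastic oil bottle, 54 mm across, 140 mm high, standing at the left end of the rack; origin under its centre. To be left alone.
- jar: glass jar, 66 mm across, 85 mm high, at the right end of the rack; origin under its centre. To be left alone.
- carton: small carton 70 x 100 x 50 mm on the rack's top, above the left bin; origin under its centre. To be left alone.
- collar: dark steel collar, 44 mm across, 14 mm high, on the rack's top, above the right bin; origin under its centre. To be left alone.
- tray: shallow steel tool tray 180 x 220 x 34 mm with a wrench and a screwdriver, on the other side of the bench from the granite plate (which may be left or right); origin under its centre
- wrench: steel open-ended wrench, 170 mm long, lying in the tool tray; origin under its middle. To be left alone.
- driver: screwdriver with a wooden handle, 170 mm long, lying in the tool tray; origin under its middle. To be left alone.
There are look-alikes about, which are no part of the job. There is more than one size of the part that bears roller_mid; the job needs the larger.

How it is judged:
By the outcome, as a careful person would: the job done as asked, in the order asked, and still so for the second after the job is handed in, with the robot touching nothing.
It also fails if it takes over 64 s, if anything falls off the work surface, if the arm or the gripper's body presses on something with over 40 N, if the wrist force passes 120 N, or if a joint passes its speed limit or range.

## Robot

A 6-joint arm with a two-finger parallel gripper is mounted at the origin on the work surface. World frame = base frame: x ahead of the robot, y to its left, z up, the work surface at z = 0. Lengths are in mm, angles in rad, forces in N, time in s.
With the tool pointing down it reaches from about 350 to 775 mm from the base axis. Payload 7.3 kg.
Tool frame: the origin (TCP) lies between the finger pads; the fingertips stand 17 mm ahead of it and the grasp point (between the pads) lies 2 mm behind it; z points along the fingers, y is the direction in which the jaws open and shut (so a half turn about z gives the same grasp; the last joint's range is limited). The gripper opens to 92 mm and grips with 3 to 60 N. Pads are 19 mm wide; open, the fingers measure 130 mm over their backs; the gripper's body (75 mm by 190 mm) begins 47 mm behind the grasp point.
Start: joints at [-1.357, 0.342, 1.524, -0, 1.275, -0.146], TCP at [184.868, -491.393, 243.741] pointing down, gripper open.
Joint ranges: [-2.53, 2.53], [-0.77, 2.02], [0.04, 2.7], [-1, 4.14], [0.28, 2.66], [-3.11, 3.11]. Speed limits (rad/s): [2.57, 2.57, 3.14, 3.14, 3.14, 3.14].

## Interface

Orientations are given as [roll, pitch, yaw] about the fixed x, y, z axes, in that order (R = Rz(yaw) Ry(pitch) Rx(roll)).
In Python, from plant import get_obs, capture, get_calibration, close_job gives the robot as it stands.
- The arm moves only by the tool carry_out, never from a script. Its argument "moves" is one flat list of numbers, 7 for each row, row after row: the shift along the tool's x, y, z normalised to -1 to 1, where 1 is 40 cm, then the turn, a rotation vector about the tool's x, y, z normalised to -1 to 1, where 1 is 30 degrees, then the opening, from 0 (shut) to 1 (fully open). A call has exactly 8 rows; each row is the pose to reach, as a shift and turn from the pose measured when the call began, along the tool's axes at that moment; what a row does not reach only later rows make up. A row lasts 1/10 s, in which the tool goes at most 50 mm and 8.59 degrees, less where a joint would pass 70% of its speed; a pose out of reach is approached as far as the arm can. A call with a number of a shift or a turn outside -1 to 1 is refused whole. A call with a gripper value outside its range is refused whole. The fingers move at their own pace and stop on an object; the grip force is fixed at half the most. Time passes only in rows, so rows that repeat a pose let the fingers close, or fill a call up. It gives the time, the measured TCP pose, the force and the opening at its end, in the units of the state.
- get_obs(): the state, without advancing time (a new reading comes with each control period).
- capture(name): name is "side" or "top"; returns the picture (400x640x3 uint8, red, green, blue); there is no depth.
- get_calibration(name): a dict with "vfov" (degrees; the focal length in pixels is half the picture's height over the tangent of half this angle, whatever the lens; pixels are square), "cx", "cy" (the principal point, pixels), "cam_to_world" (4x4, takes a point from camera to world coordinates). Camera axes: x right, y up, looking along -z (the intrinsics and any distortion apply to the point x, -y, -z); pixel columns grow to the right and rows downward; lengths in mm; the calibration is good to about 2 mm. A picture is of the moment at which its call begins. get_calibration takes no time and is no camera call.
- close_job(): hands the job in, once; it reports no verdict.
The state is a dict: "time": time; "joint_positions": joint angles; "dq": joint speeds; "tau": joint torques, N m; "tool_pos": TCP position; "tcp_rot": TCP orientation; "contact_force": force on the tool from outside, world axes, zero at the start; "moment": the same for the moment, N m; "grip_width": finger opening in mm.
Only numpy, scipy, OpenCV 4.12 (cv2) and the standard library are available. Lean on these libraries where they do the work, as an engineer would, in place of code of your own. Each camera call takes 0.05 s, during which the arm holds its last target.

## Working session

There is one attempt and no reset: what is moved stays moved. The work goes in short steps, Python scripts to look and compute and a tool call to move; the robot and the scene stay as the last step left them, time stands still between calls to the robot, and variables do not carry over. Pictures are saved under pics/ and viewed, and the job is handed in when it is done.

Besides the shell and the picture viewer there is one more tool, called after "Emit:" as name(argument=value, ...) on one line, values as JSON. carry_out: Moves the arm, as the interface text tells. Scaled input: -1 to 1 covers 40 cm each way for a shift and 30 degrees each way for a turn. Its arguments: {"type":"object","properties":{"moves":{"type":"array","items":{"type":"number"}}},"required":["moves"]}

```bash
ls; mkdir -p pics
python3 - <<'E'
from plant import *
import cv2
o=get_obs();print(o)
for n in("side","top"):
    c=get_calibration(n);print(n,c)
    cv2.imwrite(f"pics/{n}0.png",capture(n)[:,:,::-1])
E
```

```text
pics
{'time': 0.0, 'joint_positions': array([-1.35697958e+00,  3.42740860e-01,  1.52502281e+00, -6.38046558e-06,
        1.27538304e+00, -1.46018575e-01]), 'dq': array([-0.00165024, -0.00024345, -0.00045284, -0.00078228,  0.00182365,
        0.00188215]), 'tau': array([ 4.65998892e-04, -4.31243384e+01, -2.44227809e+01,  7.18784449e-02,
        5.58987586e-02, -1.32581572e-04]), 'tool_pos': array([ 184.7916414 , -490.99774157,  243.03350171]), 'tcp_rot': array([-3.14005424e+00, -2.20080191e-04,  3.59837012e-01]), 'contact_force': array([ 0.1671204 , -0.47677205, -0.00396483]), 'moment': array([ 0.03626101,  0.00875737, -0.00043048]), 'grip_width': 91.84979333057393}
side {'vfov': 50.03722006592464, 'cx': 314.30451887881384, 'cy': 200.86993602630423, 'cam_to_world': array([[ 9.98212386e-01,  4.60880961e-02, -3.80515445e-02,
         5.21495122e+02],
       [-5.95245923e-02,  7.09419095e-01, -7.02268731e-01,
        -8.20258799e+02],
       [-5.37173651e-03,  7.03278348e-01,  7.10894303e-01,
         9.50016265e+02],
       [ 0.00000000e+00,  0.00000000e+00,  0.00000000e+00,
         1.00000000e+00]])}
top {'vfov': 48.64945496380493, 'cx': 323.2589937297404, 'cy': 206.54716239552164, 'cam_to_world': array([[-1.07577038e-02,  9.89346478e-01, -1.45182019e-01,
         3.64607671e+02],
       [-9.99723506e-01, -7.60543432e-03,  2.22501360e-02,
         2.00298477e+01],
       [ 2.09089214e-02,  1.45381238e-01,  9.89154747e-01,
         1.43130432e+03],
       [ 0.00000000e+00,  0.00000000e+00,  0.00000000e+00,
         1.00000000e+00]])}
```

View pics/side0.png

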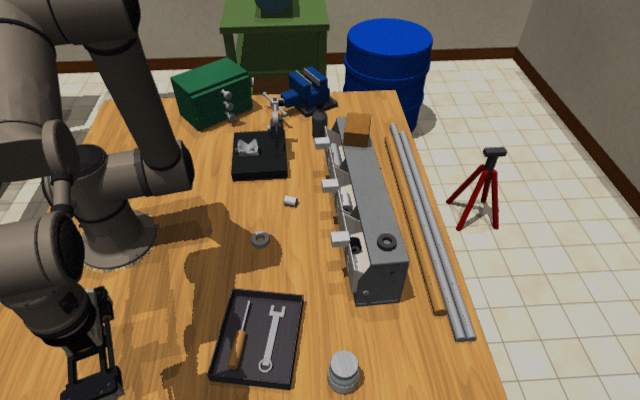

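View pics/top0.png

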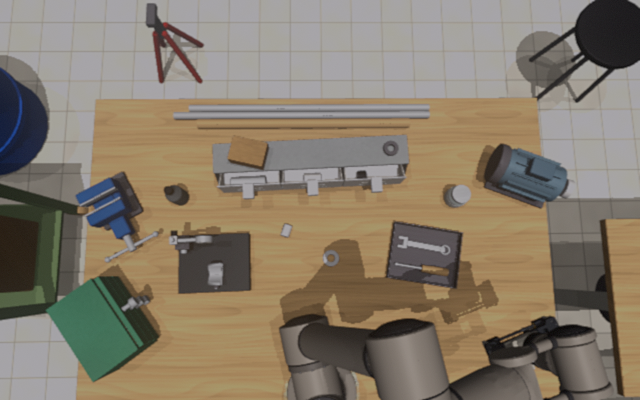

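```bash
cat > h.py <<'E'
import numpy as np, cv2
from plant import *
def K(n):
    c=get_calibration(n); f=200/np.tan(np.radians(c["vfov"]/2)); return f,c["cx"],c["cy"],np.array(c["cam_to_world"])
def ray(n,u,v):
    f,cx,cy,T=K(n); d=T[:3,:3]@np.array([(u-cx)/f,-(v-cy)/f,-1]); return T[:3,3],d/np.linalg.norm(d)
def onz(n,u,v,z):
    o,d=ray(n,u,v); return o+d*(z-o[2])/d[2]
def proj(n,p):
    f,cx,cy,T=K(n); q=T[:3,:3].T@(np.array(p)-T[:3,3]); return np.array([cx-f*q[0]/q[2], cy+f*q[1]/q[2]])
def tri(a,b):
    o1,d1=ray("side",*a);o2,d2=ray("top",*b)
    s=np.linalg.lstsq(np.c_[d1,-d2],o2-o1,rcond=None)[0]
    p,q=o1+s[0]*d1,o2+s[1]*d2
    return (p+q)/2,np.linalg.norm(p-q)
def crop(img,x0,y0,x1,y1,k,name):
    c=cv2.resize(img[y0:y1,x0:x1],None,fx=k,fy=k,interpolation=cv2.INTER_CUBIC)
    cv2.imwrite(f"pics/{name}.png",c)
E
python3 - <<'E'
from h import *
s=cv2.imread("pics/side0.png");t=cv2.imread("pics/top0.png")
crop(s,300,100,420,310,2.8,"s_rack"); crop(t,205,125,415,200,3.8,"t_rack")
crop(s,225,90,325,190,5,"s_vee"); crop(t,165,220,300,300,5,"t_vee")
E
```

```text
(no output)
```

View pics/s_rack.png

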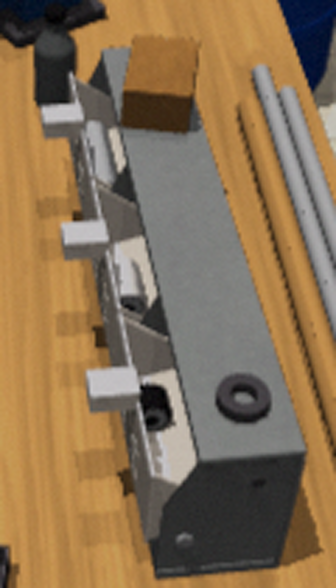

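View pics/t_rack.png

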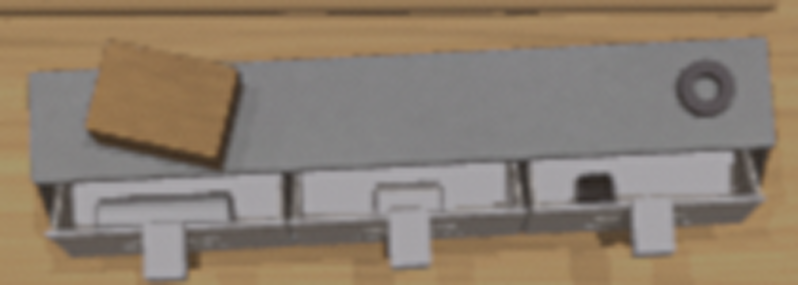

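View pics/s_vee.png

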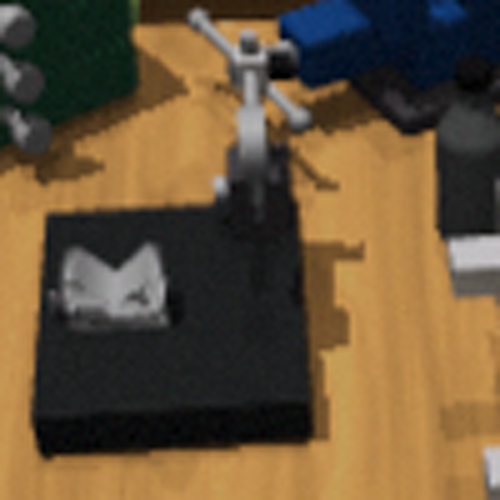

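View pics/t_vee.png

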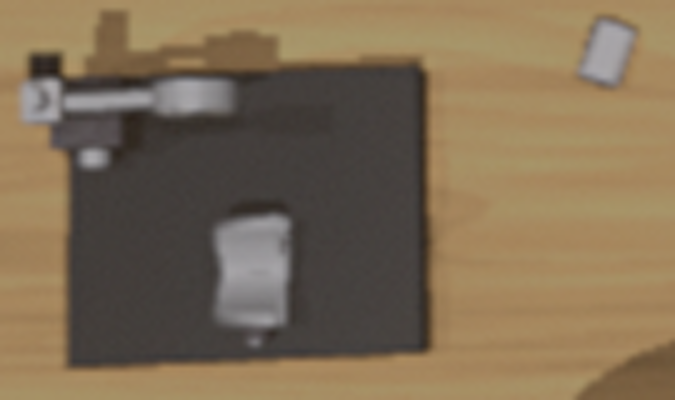

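Run:
```python
from h import *
T=lambda x,y:(205+x/3.8-.37,125+y/3.8-.37)
S=lambda x,y:(300+x/2.8-.32,100+y/2.8-.32)
np.set_printoptions(precision=1,suppress=True)
tc=dict(bl=(28,72),fl=(35,180),br=(768,40),fr=(772,147))
for k,v in tc.items(): print(k,onz("top",*T(*v),176))
sc=dict(fr=(198,462),br=(302,455))
for k,v in sc.items(): print("s",k,onz("side",*S(*v),176),tri(S(*v),T(*tc[k])))
# pulls top faces corners: (near-left,near-right)
print("pull front corners top z163")
for nm,a,b in(("L",(145,280),(186,278)),("M",(391,267),(430,265)),("R",(635,255),(674,252))): print(nm,onz("top",*T(*a),163),onz("top",*T(*b),163))
# side: pull M top-face corners: front-left(far) (62,222)?, front-right(near)(67,244), 
print(onz("side",*S(62,223),163),onz("side",*S(67,245),163),onz("side",*S(107,240),163))
# plate corners z40
P=lambda x,y:(165+x/5-.4,220+y/5-.4)
Q=lambda x,y:(225+x/5-.4,90+y/5-.4)
for v in((70,365),(430,350),(422,66)): print("plate t",onz("top",*P(*v),40))
for v in((47,214),(37,420),(310,405),(300,205)): print("plate s",onz("side",*Q(*v),40))
# vee block top corners z82
for v in((215,225),(290,213),(287,325),(215,320)): print("vee t",onz("top",*P(*v),82))
for v in((75,248),(157,243),(62,293),(167,288),(117,268),(117,310)): print("vee s",onz("side",*Q(*v),82))
```

```text
bl [736.8 314.1 176. ]
fl [652.1 306.6 176. ]
br [ 759.8 -256.8  176. ]
fr [ 674.6 -256.6  176. ]
s fr [ 675.  -261.9  176. ] (array([ 676. , -257.9,  170.4]), np.float64(0.03994478921334634))
s br [ 758.3 -260.4  176. ] (array([ 760.2, -257.6,  172.3]), np.float64(1.484821051647807))
pull front corners top z163
L [576.6 224.2 163. ] [578.  193.1 163. ]
M [585.4  36.9 163. ] [586.7   7.  163. ]
R [ 593.4 -150.5  163. ] [ 595.5 -180.6  163. ]
[588.9  38.1 163. ] [591.4   6.9 163. ] [630.1  11.3 163. ]
plate t [305.2 435.8  40. ]
plate t [311.7 215.6  40. ]
plate t [487.3 222.9  40. ]
plate s [305.8 438.9  40. ]
plate s [315.3 218.   40. ]
plate s [489.5 221.1  40. ]
plate s [485.4 437.6  40. ]
vee t [388.8 339.6  82. ]
vee t [395.5 294.8  82. ]
vee t [329.  295.2  82. ]
vee t [332.5 338.1  82. ]
vee s [337.1 341.5  82. ]
vee s [391.4 343.3  82. ]
vee s [331.7 293.8  82. ]
vee s [399.6 294.5  82. ]
vee s [366.1 317.9  82. ]
vee s [368.2 273.8  82. ]
```

Run:
```python
from h import *
s=cv2.imread("pics/side0.png");t=cv2.imread("pics/top0.png")
crop(s,0,190,160,400,2.8,"s_grip"); crop(t,470,290,620,400,5,"t_grip")
crop(s,325,175,375,225,12,"s_roll");crop(t,280,155,345,200,12,"t_roll")
print(proj("side",[185,-491,243]),proj("top",[185,-491,243]))
```

```text
[105.28010276 366.78158711] [509.26583195 338.6512151 ]
```

View pics/s_grip.png

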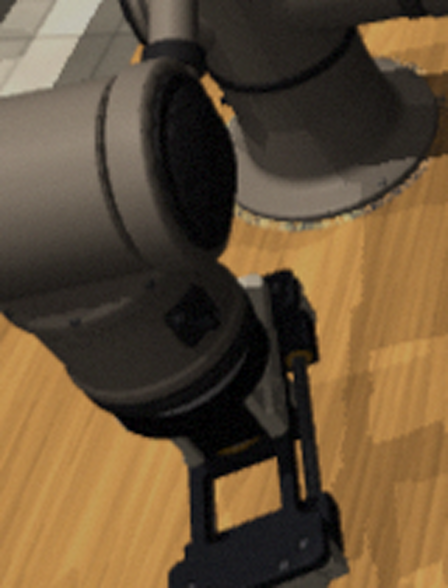

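View pics/t_grip.png

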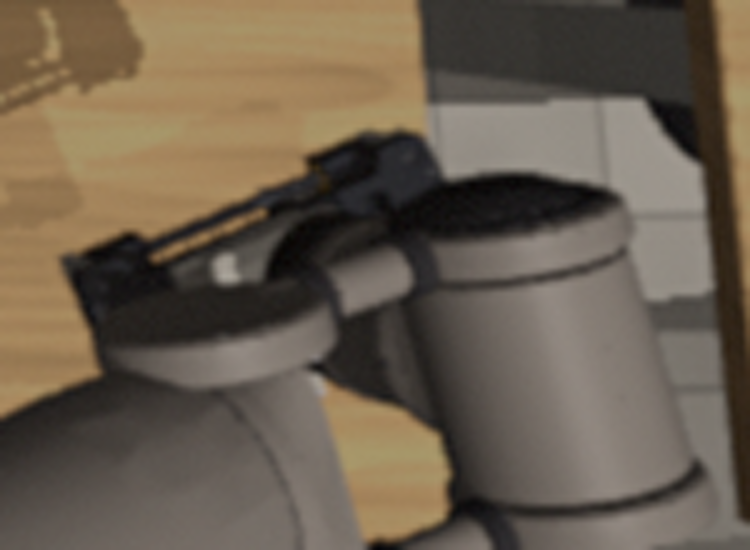

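View pics/s_roll.png

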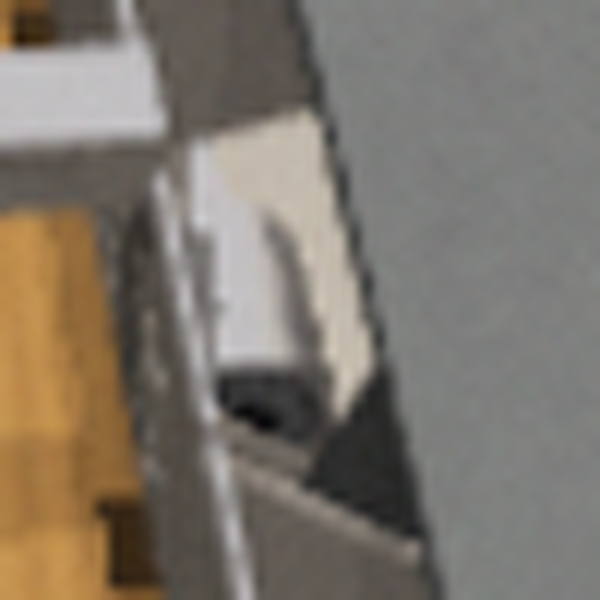

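View pics/t_roll.png

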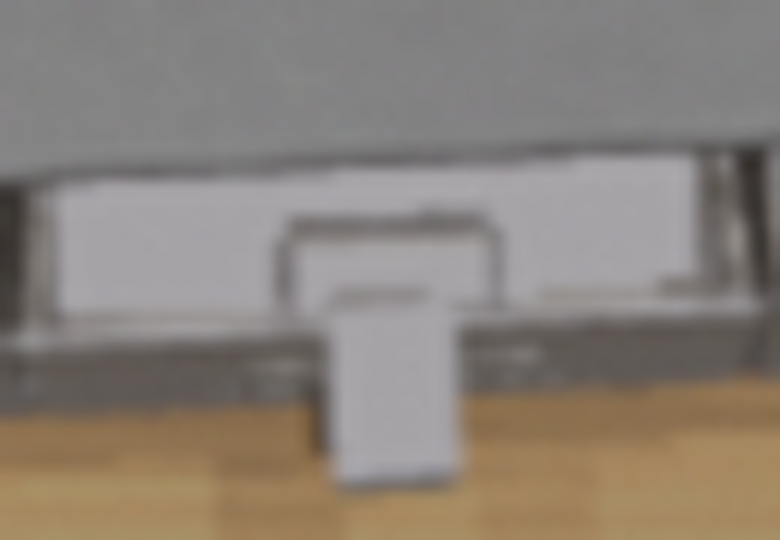

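```bash
cat >> h.py <<'E'
np.set_printoptions(precision=1,suppress=True)
from scipy.spatial.transform import Rotation as Ro
YAW=np.radians(2.35); O=np.array([695.,26.,0.])
def rack(x,y,z): c,s=np.cos(YAW),np.sin(YAW); return O+np.array([c*x-s*y,s*x+c*y,z])
def ori(yaw,lean=0):  # lean deg: fingers pointing down and +x(fwd)
    return Ro.from_euler('z',yaw)*Ro.from_euler('y',-np.radians(lean))*Ro.from_euler('x',np.pi)
def mv(p,R):
    o=get_obs(); Rc=Ro.from_euler('xyz',o["tcp_rot"]); 
    d=Rc.inv().apply(np.array(p)-o["tool_pos"])/400; r=np.degrees((Rc.inv()*R).as_rotvec())/30
    print("to",np.array(p),"row",np.round(np.r_[d,r],4).tolist())
def st():
    o=get_obs(); print("t",round(o["time"],2),"pos",o["tool_pos"],"rpy",np.round(o["tcp_rot"],3),"F",o["contact_force"],"w",round(o["grip_width"],1),"q",np.round(o["joint_positions"],2))
def arc(th,out=6):
    x,z=-53-out,90; c,s=np.cos(th),np.sin(th); return rack(-35+x*c-z*s,0,62+z*c+x*s)
E
python3 - <<'E'
from h import *
T=lambda x,y:(205+x/3.8-.37,125+y/3.8-.37)
S=lambda x,y:(300+x/2.8-.32,100+y/2.8-.32)
print("pull",tri(S(62,223),T(391,267)),tri(S(67,245),T(430,265)))
P=lambda x,y:(165+x/5-.4,220+y/5-.4)
Q=lambda x,y:(225+x/5-.4,90+y/5-.4)
print("vee corners",[tri(Q(*a),P(*b)) for a,b in(((75,248),(215,320)),((157,243),(215,225)),((62,293),(287,325)),((167,288),(290,213)))])
r=lambda x,y:(325+x/12-.46,175+y/12-.46); q=lambda x,y:(280+x/12-.46,155+y/12-.46)
print("roller right end top-back", tri(r(322,372),q(490,225)))
print(onz("top",*q(285,250),95),onz("top",*q(498,245),95))
for p in((0,),): print(proj("side",rack(-42,28,99)),proj("side",rack(-42,-28,99)),proj("top",rack(-42,28,99)),proj("top",rack(-42,-28,99)))
print(Ro.from_euler('xyz',get_obs()["tcp_rot"]).apply(np.eye(3)))
R=ori(.041); mv(rack(-94,0,240),R)
print(ori(.041,30).apply([0,0,1]), ori(0.041).as_euler('xyz'))
E
```

```text
pull (array([587.1,  37. , 163.6]), np.float64(3.6002751807894735)) (array([589.2,   7.2, 162.1]), np.float64(4.649363696869065))
vee corners [(array([335. , 338. ,  84.2]), np.float64(5.135882840838206)), (array([390.3, 339.2,  84.8]), np.float64(3.12045528121185)), (array([330.1, 295.7,  80.3]), np.float64(2.3612786639950474)), (array([397.5, 295.4,  81. ]), np.float64(4.028491537319156))]
roller right end top-back (array([666.5,  -2.1,  96.1]), np.float64(4.231483820646469))
[658.3  50.5  95. ] [659.3  -4.2  95. ]
[343.3 191.6] [346.3 205.6] [302.7 177.2] [320.9 176.3]
[[ 0.9  0.4  0. ]
 [ 0.4 -0.9 -0. ]
 [-0.   0.  -1. ]]
to [601.1  22.1 240. ] row [1.4258, -0.8343, 0.0092, -0.0027, 0.0, 0.6089]
[ 0.5  0.  -0.9] [3.1 0.  0. ]
```

Candidates: roller in the middle bin at side (347,200) / top (312,177); small roller on the bench at side (290,201) / top (286,230); longer roller in the left bin at top (248,179); dark part in the right bin at top (361,174). By the description it is the one in the middle bin. The close crop shows a roughly 55 mm light cylinder with a dark bearing end, lying crosswise behind the middle pull. The heights triangulated from two views agree with the text: pull top 163, roller top about 96, vee top about 82.

Emit:
carry_out(moves=[0.82,-0.48,0,0,0,0.6,0.65,0.82,-0.48,0,0,0,0.6,0.65,0.82,-0.48,0,0,0,0.6,0.65,0.82,-0.48,0,0,0,0.6,0.65,0.82,-0.48,0,0,0,0.6,0.65,0.82,-0.48,0,0,0,0.6,0.65,0.82,-0.48,0,0,0,0.6,0.65,0.82,-0.48,0,0,0,0.6,0.65])

```text
time: 0.9
tool_pos: [425.3, -193.2, 243.3]
tcp_rot: [-3.14, 0.0, 0.047]
contact_force: [-0.8, -1.2, -0.5]
grip_width: 59.8
```

Run:
```python
from h import *
st(); mv(arc(0)+[0,0,75],ori(YAW))
```

```text
t 0.9 pos [ 425.3 -193.2  243.3] rpy [-3.1  0.   0. ] F [-0.8 -1.2 -0.5] w 59.8 q [-0.6  0.2  1.7  0.   1.2  0.9]
to [601.1  22.1 227. ] row [0.4643, -0.5171, 0.0417, -0.0037, 0.0005, 0.0116]
```

Emit:
carry_out(moves=[0.464,-0.517,0.04,-0.004,0,0.012,0.65,0.464,-0.517,0.04,-0.004,0,0.012,0.65,0.464,-0.517,0.04,-0.004,0,0.012,0.65,0.464,-0.517,0.04,-0.004,0,0.012,0.65,0.464,-0.517,0.04,-0.004,0,0.012,0.65,0.464,-0.517,0.04,-0.004,0,0.012,0.65,0.464,-0.517,0.04,-0.004,0,0.012,0.65,0.464,-0.517,0.04,-0.004,0,0.012,0.65])

```text
time: 1.7
tool_pos: [600.6, 22.4, 226.7]
tcp_rot: [3.141, 0.002, 0.042]
contact_force: [-0.5, -1.2, -0.4]
grip_width: 59.5
```

Run:
```python
from h import *
st(); mv(arc(0),ori(YAW))
cv2.imwrite("pics/s1.png",capture("side")[:,:,::-1]);cv2.imwrite("pics/t1.png",capture("top")[:,:,::-1])
crop(cv2.imread("pics/s1.png"),260,70,420,250,4,"s1c")
```

```text
t 1.7 pos [600.6  22.4 226.7] rpy [3.1 0.  0. ] F [-0.5 -1.2 -0.4] w 59.5 q [-0.1  0.5  1.3 -0.   1.3  1.4]
to [601.1  22.1 152. ] row [0.0016, 0.0007, 0.1869, 0.0006, 0.0042, 0.0024]
```

View pics/s1c.png

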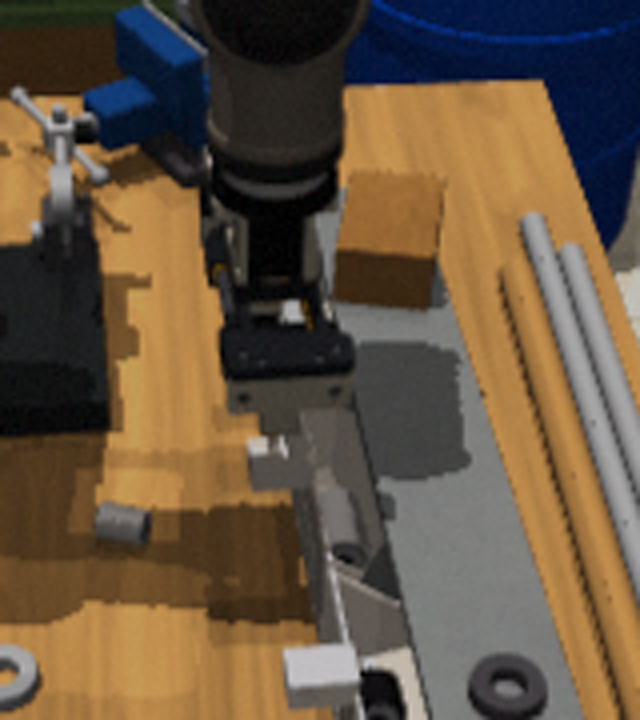

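The gripper hangs over the middle pull (crop (275,460)) with the jaws across its width; nothing else has moved. Descending and pinching.

Emit:
carry_out(moves=[0.0015,0,0.09,0,0.004,0,0.65,0.0015,0,0.16,0,0.004,0,0.65,0.0015,0,0.187,0,0.004,0,0.65,0.0015,0,0.187,0,0.004,0,0.6,0.0015,0,0.187,0,0.004,0,0.2,0.0015,0,0.187,0,0.004,0,0.2,0.0015,0,0.187,0,0.004,0,0.2,0.0015,0,0.187,0,0.004,0,0.2])

```text
time: 2.6
tool_pos: [601.1, 22.0, 153.7]
tcp_rot: [-3.141, -0.002, 0.04]
contact_force: [-0.5, 0.1, 3.5]
grip_width: 29.7
```

Run:
```python
from h import *
st()
o=get_obs(); off=o["tool_pos"]-arc(0); print(off)
for i,th in enumerate(np.linspace(0,.87,9)[1:]): mv(arc(th)+off*[0,1,1],ori(YAW,th/.87*28))
```

```text
t 2.6 pos [601.1  22.  153.7] rpy [-3.1 -0.   0. ] F [-0.5  0.1  3.5] w 29.7 q [-0.1  0.6  1.4  0.   1.1  1.4]
[ 0.  -0.2  1.7]
to [591.7  21.6 146.8] row [-0.0236, 0.0, 0.0173, -0.0017, 0.1123, -0.002]
to [583.1  21.2 138.8] row [-0.0452, 0.0001, 0.037, -0.0016, 0.2289, -0.002]
to [575.4  20.9 130. ] row [-0.0645, 0.0001, 0.059, -0.0016, 0.3456, -0.0021]
to [568.7  20.6 120.4] row [-0.0813, 0.0002, 0.0829, -0.0015, 0.4623, -0.0021]
to [563.1  20.4 110.2] row [-0.0954, 0.0002, 0.1085, -0.0015, 0.5789, -0.0022]
to [558.6  20.2  99.4] row [-0.1067, 0.0002, 0.1355, -0.0014, 0.6956, -0.0022]
to [555.3  20.1  88.1] row [-0.1149, 0.0003, 0.1636, -0.0013, 0.8123, -0.0023]
to [553.3  20.   76.6] row [-0.1201, 0.0003, 0.1924, -0.0013, 0.9289, -0.0023]
```

Emit:
carry_out(moves=[-0.012,0,0.0085,0,0.055,0,0.2,-0.0236,0,0.0173,0,0.112,0,0.2,-0.0346,0,0.027,0,0.17,0,0.2,-0.0452,0,0.037,0,0.229,0,0.2,-0.055,0,0.048,0,0.287,0,0.2,-0.0645,0,0.059,0,0.345,0,0.2,-0.073,0,0.071,0,0.404,0,0.2,-0.0813,0,0.083,0,0.462,0,0.2])

```text
time: 3.4
tool_pos: [569.4, 20.6, 121.9]
tcp_rot: [-3.142, -0.249, 0.041]
contact_force: [-0.3, 0.6, 3.7]
grip_width: 29.8
```

Run:
```python
from h import *
st()
for i,th in enumerate(np.linspace(0,.87,9)[5:]): mv(arc(th)+[0,0,1.5],ori(YAW,th/.87*28))
```

```text
t 3.4 pos [569.4  20.6 121.9] rpy [-3.1 -0.2  0. ] F [-0.3  0.6  3.7] w 29.8 q [-0.1  0.4  1.8  0.1  0.7  1.4]
to [563.1  20.6 110. ] row [-0.0228, -0.0007, 0.0249, 0.0002, 0.1084, -0.0009]
to [558.6  20.4  99.2] row [-0.0402, -0.0007, 0.0483, 0.0003, 0.225, -0.0009]
to [555.3  20.3  88. ] row [-0.0551, -0.0007, 0.0735, 0.0003, 0.3417, -0.0009]
to [553.3  20.2  76.4] row [-0.0671, -0.0007, 0.1001, 0.0003, 0.4584, -0.0009]
```

Emit:
carry_out(moves=[-0.0115,0,0.0125,0,0.02,0,0.2,-0.0228,0,0.025,0,0.04,0,0.2,-0.032,0,0.0365,0,0.06,0,0.2,-0.0402,0,0.0483,0,0.08,0,0.2,-0.048,0,0.061,0,0.1,0,0.2,-0.0551,0,0.0735,0,0.12,0,0.2,-0.0615,0,0.087,0,0.13,0,0.2,-0.0671,0,0.1001,0,0.13,0,0.2])

```text
time: 4.2
tool_pos: [553.0, 19.9, 76.5]
tcp_rot: [3.141, -0.317, 0.041]
contact_force: [-4.6, -1.1, 4.2]
grip_width: 29.7
```

Run:
```python
from h import *
st(); print(get_obs()["joint_positions"].tolist())
for n in("side","top"): cv2.imwrite(f"pics/{n}2.png",capture(n)[:,:,::-1])
crop(cv2.imread("pics/side2.png"),260,70,420,250,4,"s2c")
```

```text
t 4.2 pos [553.   19.9  76.5] rpy [ 3.1 -0.3  0. ] F [-4.6 -1.1  4.2] w 29.7 q [-0.1  0.5  1.9  0.1  0.4  1.3]
[-0.1320068253699397, 0.4729064129561575, 1.925505408821135, 0.12735692359243367, 0.43384773277483923, 1.2907620468766763]
```

View pics/s2c.png

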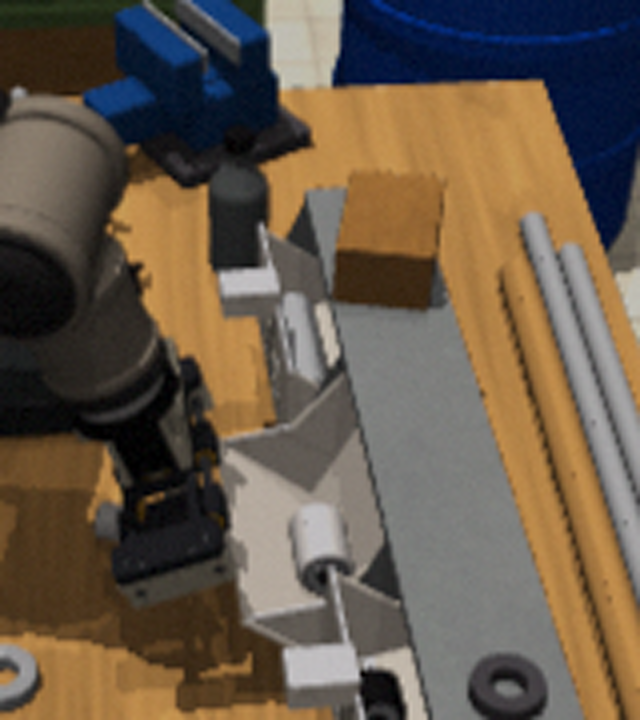

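Emit:
carry_out(moves=[0,0,0,0,0,0,0.6,0,0,0,0,0,0,0.6,0,0,0,0,0,0,0.6,0,0,-0.05,0,0,0,0.7,0,0,-0.12,0,0,0,0.8,0,0,-0.2,0,0,0,0.8,0,0,-0.3,0,0,0,0.8,0,0,-0.35,0,0,0,0.8])

```text
time: 5.1
tool_pos: [509.9, 18.0, 212.2]
tcp_rot: [3.141, -0.32, 0.041]
contact_force: [1.2, 0.6, -1.0]
grip_width: 73.2
```

Run:
```python
from h import *
st(); print(get_obs()["joint_positions"].tolist())
for n in("side","top"): cv2.imwrite(f"pics/{n}3.png",capture(n)[:,:,::-1])
crop(cv2.imread("pics/side3.png"),300,150,380,240,8,"s3c")
crop(cv2.imread("pics/top3.png"),260,145,360,205,8,"t3c")
for y in(28,-28): print(proj("side",rack(-56,y,66)),proj("top",rack(-56,y,86)))
```

```text
t 5.1 pos [509.9  18.  212.2] rpy [ 3.1 -0.3  0. ] F [ 1.2  0.6 -1. ] w 73.2 q [-0.1  0.2  1.9  0.1  0.8  1.3]
[-0.15022828847012168, 0.1925269223948869, 1.8747537243554977, 0.08554860873418002, 0.7617062850243611, 1.3272508133078351]
[338.1 200.1] [303.  182.5]
[340.8 214.1] [321.1 181.6]
```

View pics/s3c.png

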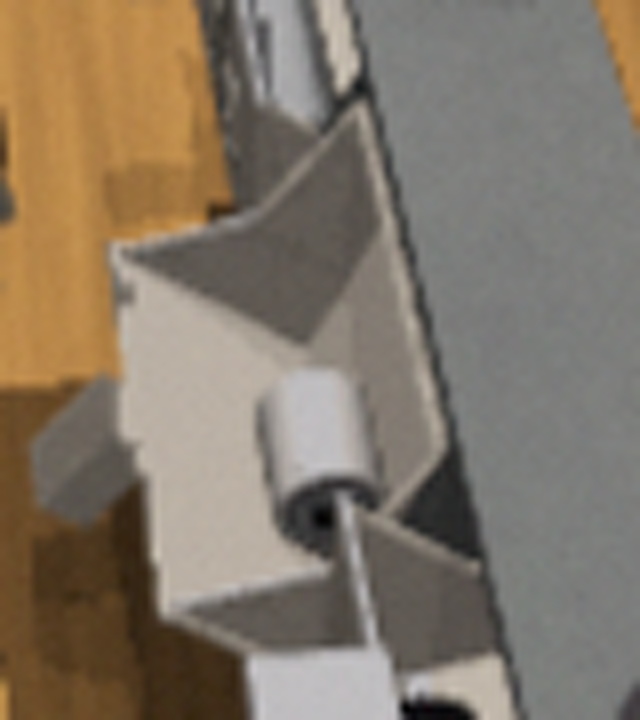

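View pics/t3c.png

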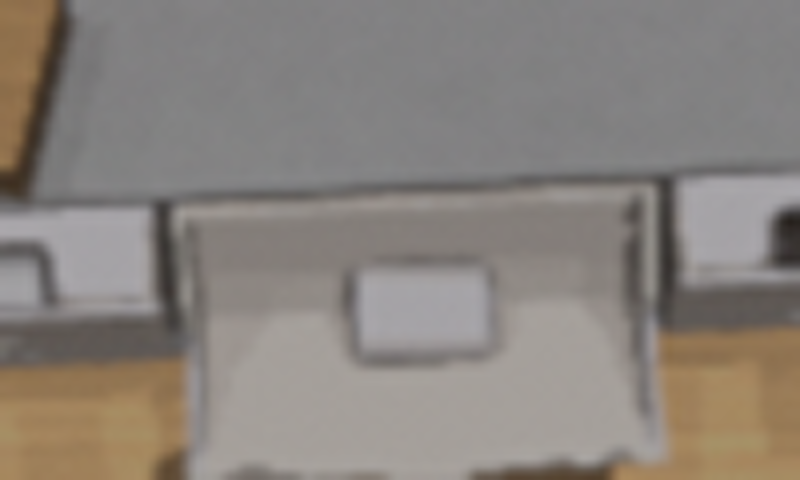

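Run:
```python
from h import *
a=(300+322/8-.44,150+513/8-.44); b=(260+497/8-.44,145+309/8-.44); c=(260+350/8-.44,145+311/8-.44)
p,e=tri(a,b); print("near end",p,e); print("ends at z66",onz("top",*b,p[2]),onz("top",*c,p[2])); 
m=(onz("top",*b,66)+onz("top",*c,66))/2; print("mid",m,"text",rack(-56,0,66))
d=m-O; print("rack coords", d[0]*np.cos(YAW)+d[1]*np.sin(YAW), -d[0]*np.sin(YAW)+d[1]*np.cos(YAW))
# IK model fit: planar
qs=np.array([[-1.35697958,.34274086,1.52502281,1.27538304],[-0.13200682,0.47290641,1.9255054,0.43384773],[-0.1502283,.19252692,1.87475370,.76170629]])
```

```text
near end [637.6  -6.5  70.7] 1.4296205480138784
ends at z66 [638.3  -6.4  70.7] [637.9  51.1  70.7]
mid [639.1  22.3  66. ] text [639.   23.7  66. ]
rack coords -56.04595997464437 -1.370030839235505
```

```bash
cat > ik.py <<'E'
from h import *
from scipy.optimize import least_squares
D=[([-1.35697958,.34274086,1.52502281,1.27538304],[184.79,-491,243.03],1),([-0.13200682,0.47290641,1.9255054,0.43384773],[553,19.9,76.5],1),([-0.1502283,.19252692,1.87475370,.76170629],[509.9,18,212.2],1)]
def f(a,p):
    r0,z0,L1,L2,e,d=p; q2,q3,q5=a
    s=q2+q3; t=s+q5
    return np.array([r0+L1*np.sin(q2)+L2*np.sin(s)+e*np.cos(s)+d*np.sin(t), z0+L1*np.cos(q2)+L2*np.cos(s)-e*np.sin(s)+d*np.cos(t)])
res=lambda p: np.concatenate([f(q[1:],p)-[np.hypot(*x[:2]),x[2]] for q,x,w in D]+[(p-np.array([0,400,400,400,0,250]))*.01])
p=least_squares(res,[0,400,400,400,0,250]).x
if __name__=="__main__":
    print(p,res(p)[:6])
    for (x,z,L) in [(639,66,20),(639,66,25),(639,66,28),(639,66,32),(615,130,28),(590,200,28),(553,77,18)]:
        t=np.pi-np.radians(L)
        s=least_squares(lambda a:f([a[0],a[1],t-a[0]-a[1]],p)-[x,z],[.4,1.8]).x
        print(x,z,L,"q2,q3,q5",np.round(s,2),round(t-s.sum(),2))
E
python3 ik.py
```

```text
[  6.  237.2 504.6 380.   47.3 312.9] [-0.   0.1 -0.1  0.   0.1 -0.1]
639 66 20 q2,q3,q5 [0.6 1.7] 0.46
639 66 25 q2,q3,q5 [0.6 1.8] 0.31
639 66 28 q2,q3,q5 [0.6 1.9] 0.22
639 66 32 q2,q3,q5 [0.6 1.9] 0.1
615 130 28 q2,q3,q5 [0.4 1.9] 0.35
590 200 28 q2,q3,q5 [0.3 1.9] 0.51
553 77 18 q2,q3,q5 [0.5 1.9] 0.43
```

Run:
```python
from h import *
R=ori(YAW,22); z=R.apply([0,0,1]); C=np.array([639,22.4,67.])
mv(C-130*z,R); mv(C-8*z,R)
```

```text
to [590.3  20.4 187.5] row [0.1695, 0.002, 0.122, 0.0023, 0.1182, -0.0001]
to [636.   22.3  74.4] row [0.1883, 0.0016, 0.4264, 0.0023, 0.1182, -0.0001]
```

Emit:
carry_out(moves=[0.06,0,0.03,0,0.06,0,0.8,0.12,0.001,0.08,0,0.1,0,0.8,0.17,0.002,0.122,0.002,0.118,0,0.8,0.17,0.002,0.122,0.002,0.118,0,0.8,0.174,0.002,0.19,0.002,0.118,0,0.8,0.178,0.002,0.26,0.002,0.118,0,0.8,0.181,0.002,0.3,0.002,0.118,0,0.8,0.182,0.002,0.32,0.002,0.118,0,0.8])

```text
time: 6.0
tool_pos: [619.0, 21.7, 111.5]
tcp_rot: [-3.141, -0.38, 0.041]
contact_force: [0.3, -0.1, -0.0]
grip_width: 72.8
```

Run:
```python
from h import *
R=ori(YAW,22); z=R.apply([0,0,1]); C=np.array([639,22.4,67.])
st();mv(C-8*z,R)
for n in("side",): cv2.imwrite(f"pics/{n}4.png",capture(n)[:,:,::-1])
crop(cv2.imread("pics/side4.png"),290,130,390,240,7,"s4c")
```

```text
t 6.0 pos [619.   21.7 111.5] rpy [-3.1 -0.4  0. ] F [ 0.3 -0.1 -0. ] w 72.8 q [-0.1  0.5  1.8  0.1  0.5  1.3]
to [636.   22.3  74.4] row [0.0052, 0.0003, 0.102, -0.0009, 0.0079, -0.0004]
```

View pics/s4c.png

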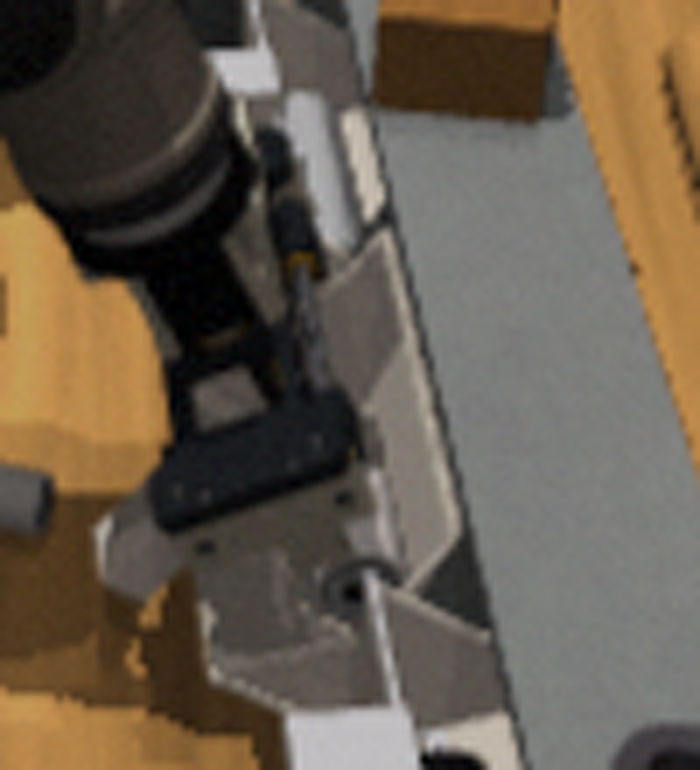

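The fingers straddle the roller's near end (crop (355,590)) and point at it; the bin is clear on both sides. Descending the last 41 mm and closing.

Emit:
carry_out(moves=[0.002,0,0.04,0,0.008,0,0.8,0.004,0,0.075,0,0.008,0,0.8,0.005,0,0.102,0,0.008,0,0.8,0.005,0,0.102,0,0.008,0,0.75,0.005,0,0.102,0,0.008,0,0.5,0.005,0,0.102,0,0.008,0,0.5,0.005,0,0.102,0,0.008,0,0.5,0.005,0,0.102,0,0.008,0,0.5])

```text
time: 6.85
tool_pos: [636.0, 22.3, 74.7]
tcp_rot: [-3.141, -0.384, 0.041]
contact_force: [-3.7, 0.2, 2.7]
grip_width: 55.9
```

Run:
```python
from h import *
st()
for n in("side",): cv2.imwrite(f"pics/{n}5.png",capture(n)[:,:,::-1])
crop(cv2.imread("pics/side5.png"),290,130,390,240,7,"s5c")
```

```text
t 6.85 pos [636.   22.3  74.7] rpy [-3.1 -0.4  0. ] F [-3.7  0.2  2.7] w 55.9 q [-0.1  0.6  1.8  0.1  0.4  1.3]
```

View pics/s5c.png

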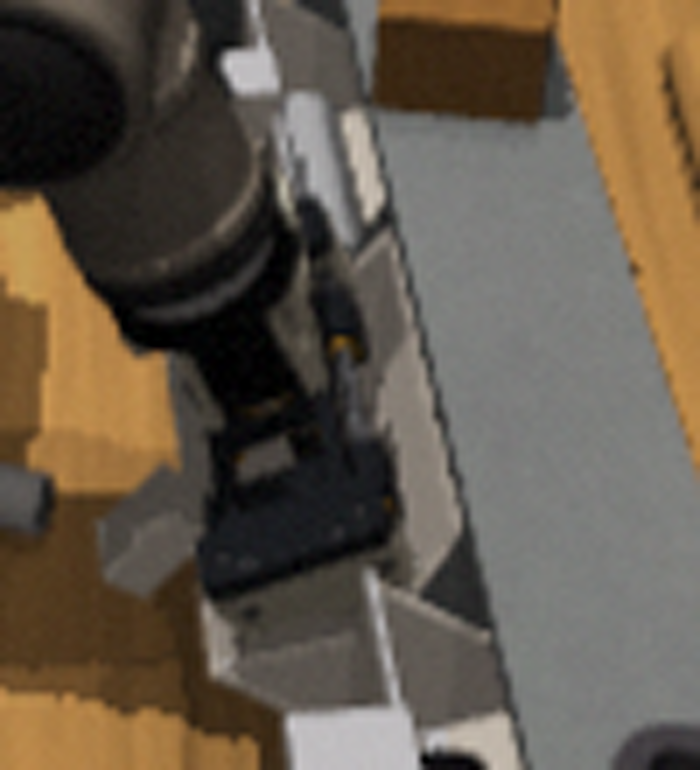

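Gripped at 55.9 mm, so it is the 56 mm roller. Withdrawing along the tool axis.

Emit:
carry_out(moves=[0,0,-0.03,0,0,0,0.5,0,0,-0.08,0,0,0,0.5,0,0,-0.14,0,0,0,0.5,0,0,-0.2,0,0,0,0.5,0,0,-0.27,0,0,0,0.5,0,0,-0.34,0,0,0,0.5,0,0,-0.38,0,0,0,0.5,0,0,-0.38,0,0,0,0.5])

```text
time: 7.7
tool_pos: [579.4, 19.9, 218.7]
tcp_rot: [3.141, -0.389, 0.041]
contact_force: [-0.4, -0.2, -3.0]
grip_width: 55.8
```

Run:
```python
from h import *
st()
for n in("side","top"): cv2.imwrite(f"pics/{n}6.png",capture(n)[:,:,::-1])
# refined plate/vee
t=cv2.imread("pics/top6.png");s=cv2.imread("pics/side6.png")
crop(s,230,125,300,185,10,"s6v");crop(t,170,225,260,300,8,"t6v");crop(s,230,70,390,250,4,"s6c")
```

```text
t 7.7 pos [579.4  19.9 218.7] rpy [ 3.1 -0.4  0. ] F [-0.4 -0.2 -3. ] w 55.8 q [-0.1  0.3  1.8  0.1  0.7  1.3]
```

View pics/s6c.png

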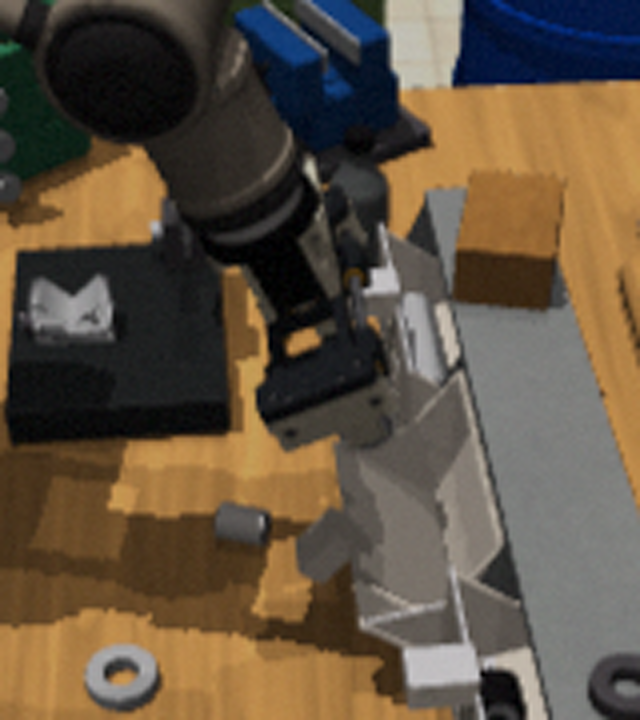

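View pics/s6v.png

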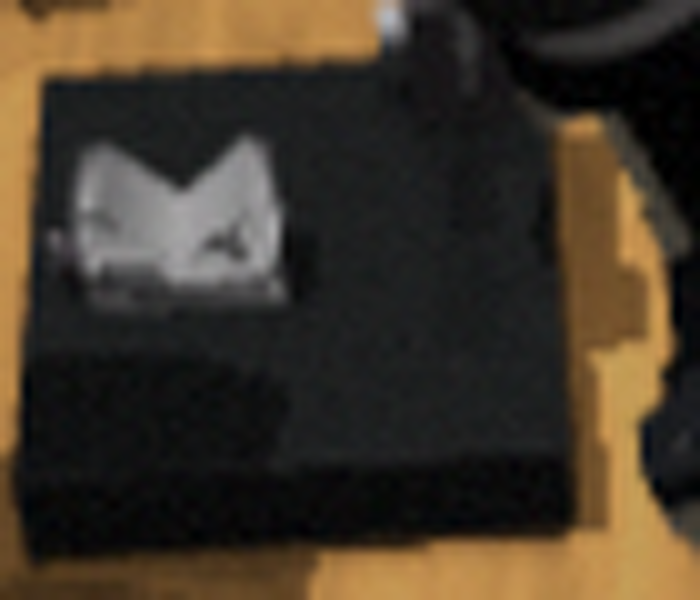

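View pics/t6v.png

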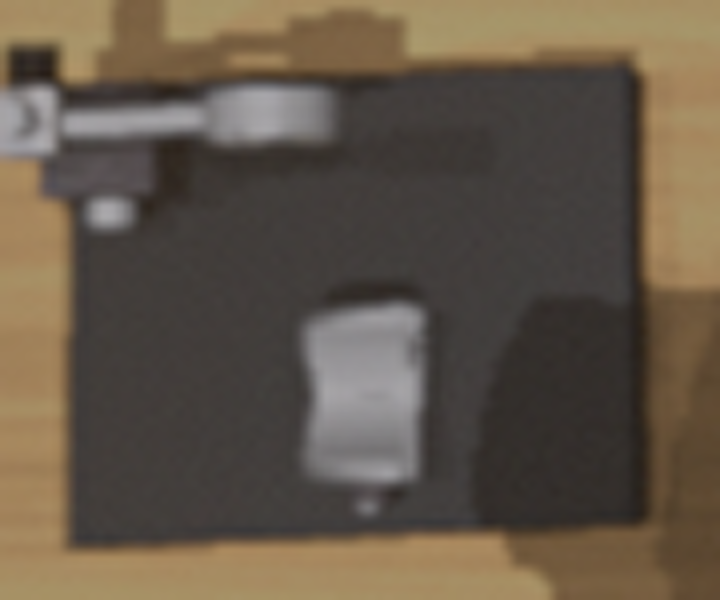

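Run:
```python
from h import *
t=lambda x,y:(170+x/8-.44,225+y/8-.44); s=lambda x,y:(230+x/10-.45,125+y/10-.45)
print("plate t",[onz("top",*t(*v),40) for v in((70,545),(645,520),(633,68))])
print("plate s",[onz("side",*s(*v),40) for v in((45,80),(28,478),(570,452),(553,62))])
print("left top edge z82",[onz("top",*t(*v),82) for v in((303,322),(303,475))])
print("right edge z82/z40",[(onz("top",*t(*v),82),onz("top",*t(*v),40)) for v in((427,305),(418,482))])
print("notch far/near z60",[onz("side",*s(*v),60) for v in((182,190),(170,280))])
print("far peaks z82",[onz("side",*s(*v),82) for v in((95,143),(255,135))])
yw=np.radians(2.2)
for c in((399,328.9),(398,328)):
  print("seat",c[0]-35*np.cos(yw)+10*np.sin(yw),c[1]-35*np.sin(yw)-10*np.cos(yw))
def pl(x,y,z,c=(398.5,328.5)): return [c[0]+x*np.cos(yw)-y*np.sin(yw),c[1]+x*np.sin(yw)+y*np.cos(yw),z]
S=cv2.imread("pics/side6.png");T=cv2.imread("pics/top6.png")
S=cv2.resize(S[125:185,230:300],None,fx=10,fy=10,interpolation=2);T=cv2.resize(T[225:300,170:260],None,fx=8,fy=8,interpolation=2)
for y in(8,-28):
  for x,z in((-67,82),(-57,82),(-35,60),(-13,82),(-3,82),(-3,40),(-67,40)):
    a=proj("side",pl(x,y,z));b=proj("top",pl(x,y,z))
    col=(0,0,255) if y>0 else (0,255,0)
    cv2.circle(S,tuple(np.int32((a-[230,125]+.45)*10)),3,col,-1);cv2.circle(T,tuple(np.int32((b-[170,225]+.44)*8)),3,col,-1)
cv2.imwrite("pics/ov.png",np.hstack([S,cv2.resize(T,(720,600))])[:, :1420]); im=cv2.imread("pics/ov.png");cv2.imwrite("pics/ov2.png",cv2.resize(np.hstack([im[:400,:400],im[200:600,900:1300]]),(800,400)))
```

```text
plate t [array([305. , 436.7,  40. ]), array([311.9, 216.9,  40. ]), array([486.5, 223.9,  40. ])]
plate s [array([306., 438.,  40.]), array([315.9, 224. ,  40. ]), array([489.4, 225.2,  40. ]), array([486.3, 436.7,  40. ])]
left top edge z82 [array([388.2, 340.1,  82. ]), array([331.5, 338.5,  82. ])]
right edge z82/z40 [(array([394.1, 293.8,  82. ]), array([395. , 302.3,  40. ])), (array([328.4, 295.7,  82. ]), array([327.3, 304.3,  40. ]))]
notch far/near z60 [array([361.4, 344.9,  60. ]), array([359.8, 296.8,  60. ])]
far peaks z82 [array([335.1, 343.5,  82. ]), array([388.2, 344.4,  82. ])]
seat 364.40967601650345 317.56379751783055
seat 363.40967601650345 316.6637975178306
```

View pics/ov2.png

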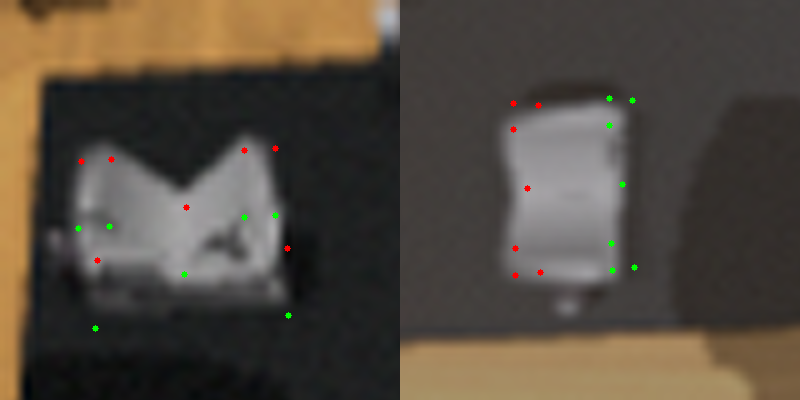

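The bin is empty, the roller is held, and the bin stays out. The vee block shows at side crop (180,200), and the seat estimate from both views is about (362, 320.5). Moving above it while coming upright.

Run:
```python
from h import *
mv([470,170,250],ori(.04,0)); mv([362,320.5,250],ori(.04,0))
```

```text
to [470 170 250] row [-0.2054, -0.386, -0.1758, -0.001, -0.7344, 0.0017]
to [362.  320.5 250. ] row [-0.4413, -0.773, -0.2711, -0.001, -0.7344, 0.0017]
```

Emit:
carry_out(moves=[-0.025,-0.05,-0.05,0,-0.1,0,0.5,-0.08,-0.14,-0.1,0,-0.25,0,0.5,-0.13,-0.23,-0.13,0,-0.4,0,0.5,-0.19,-0.33,-0.17,0,-0.55,0,0.5,-0.25,-0.43,-0.2,0,-0.7,0,0.5,-0.31,-0.53,-0.22,0,-0.734,0,0.5,-0.37,-0.63,-0.245,0,-0.734,0,0.5,-0.42,-0.72,-0.26,0,-0.734,0,0.5])

```text
time: 8.6
tool_pos: [370.9, 301.4, 247.7]
tcp_rot: [3.141, 0.002, 0.041]
contact_force: [0.8, 1.0, -1.5]
grip_width: 56.0
```

Run:
```python
from h import *
st();mv([362,320.5,200],ori(.04,0));mv([362,320.5,125],ori(.04,0))
```

```text
t 8.6 pos [370.9 301.4 247.7] rpy [3.1 0.  0. ] F [ 0.8  1.  -1.5] w 56.0 q [0.5 0.2 1.6 0.  1.2 2. ]
to [362.  320.5 200. ] row [-0.02, -0.0487, 0.1194, 0.0005, 0.0033, 0.0026]
to [362.  320.5 125. ] row [-0.0197, -0.0488, 0.3069, 0.0005, 0.0033, 0.0026]
```

Emit:
carry_out(moves=[-0.015,-0.04,0.02,0,0.003,0.002,0.5,-0.02,-0.049,0.08,0,0.003,0.002,0.5,-0.02,-0.049,0.14,0,0.003,0.002,0.5,-0.02,-0.049,0.2,0,0.003,0.002,0.5,-0.02,-0.049,0.25,0,0.003,0.002,0.5,-0.02,-0.049,0.29,0,0.003,0.002,0.5,-0.02,-0.049,0.305,0,0.003,0.002,0.5,-0.02,-0.049,0.305,0,0.003,0.002,0.5])

```text
time: 9.4
tool_pos: [361.3, 320.2, 124.3]
tcp_rot: [3.14, 0.003, 0.04]
contact_force: [0.0, -0.0, -1.3]
grip_width: 55.4
```

Run:
```python
from h import *
for n in("side","top"): cv2.imwrite(f"pics/{n}7.png",capture(n)[:,:,::-1])
st();mv([362,320.5,97],ori(.04,0))
crop(cv2.imread("pics/side7.png"),220,90,310,190,7,"s7c")
crop(cv2.imread("pics/top7.png"),160,220,270,310,6,"t7c")
```

```text
t 9.5 pos [362.2 320.8 125.9] rpy [ 3.1 -0.   0. ] F [ 0.4 -0.4 -2.6] w 55.6 q [ 0.6  0.4  1.8 -0.   0.9  2.1]
to [362.  320.5  97. ] row [-0.0004, 0.0007, 0.0723, 0.0002, -0.0002, 0.0007]
```

View pics/s7c.png

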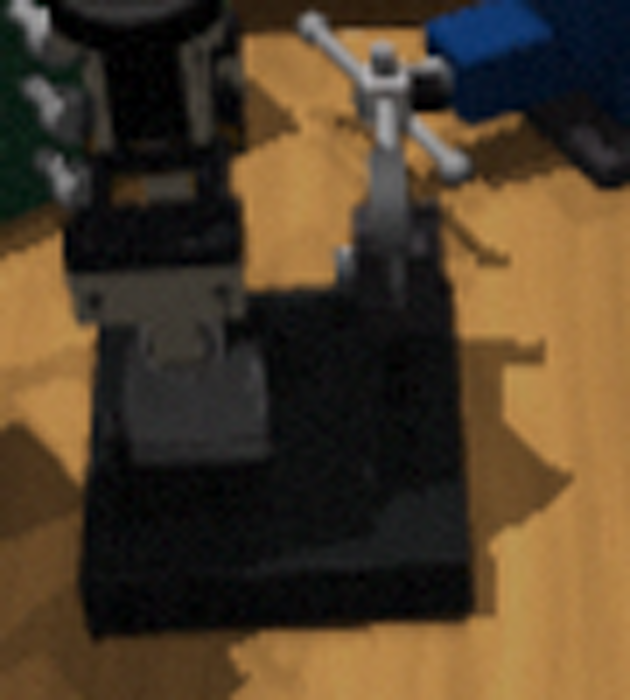

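View pics/t7c.png

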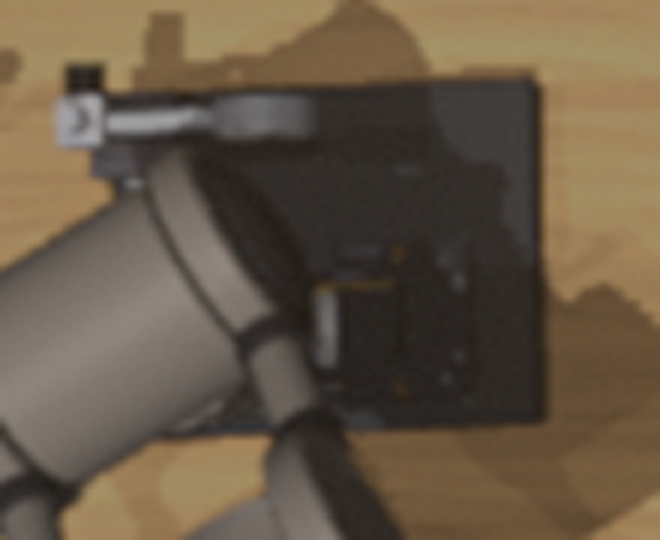

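Run:
```python
from h import *
for y in(293,320,348):
  a=(proj("side",[362,y,117])-[220,90])*7;print(y,a)
I=cv2.imread("pics/side7.png"); I=cv2.convertScaleAbs(I,alpha=2.2,beta=20); crop(I,230,125,270,165,15,"s7d")
```

```text
293 [175.5 345. ]
320 [178.6 309.5]
348 [181.8 273.6]
```

View pics/s7d.png

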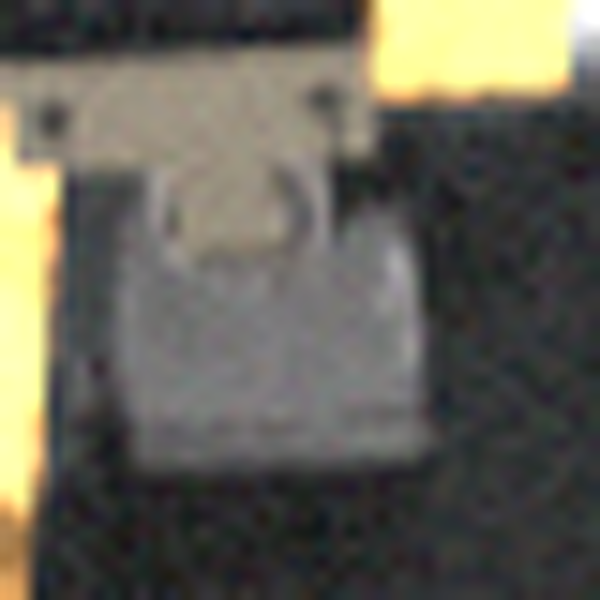

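Run:
```python
from h import *
g=lambda x,y:(230+x/15-.47,125+y/15-.47)
print("near bottom L,R z40",onz("side",*g(142,465),40),onz("side",*g(430,460),40))
print("right wall",onz("side",*g(425,330),61))
print("roller end",onz("side",*g(245,205),117), onz("side",*g(155,205),117),onz("side",*g(330,205),117))
```

```text
near bottom L,R z40 [331.8 307.8  40. ] [395.8 305.3  40. ]
right wall [396.1 325.1  61. ]
roller end [364.2 298.6 117. ] [345.  299.9 117. ] [382.4 297.4 117. ]
```

Within the same view, the roller end (x≈364) and the block (x centre ≈363.8) line up, and along the groove they agree to about 2 mm. Lowering slowly.

Emit:
carry_out(moves=[0,0,0.015,0,0,0,0.5,0,0,0.03,0,0,0,0.5,0,0,0.042,0,0,0,0.5,0,0,0.05,0,0,0,0.5,0,0,0.056,0,0,0,0.5,0,0,0.06,0,0,0,0.5,0,0,0.063,0,0,0,0.5,0,0,0.063,0,0,0,0.5])

```text
time: 10.3
tool_pos: [362.2, 320.8, 100.7]
tcp_rot: [3.141, -0.0, 0.04]
contact_force: [-0.2, -0.9, -3.2]
grip_width: 55.6
```

Emit:
carry_out(moves=[0,0,0.001,0,0,0,0.5,0,0,0.002,0,0,0,0.5,0,0,0.003,0,0,0,0.5,0,0,0.004,0,0,0,0.5,0,0,0.005,0,0,0,0.5,0,0,0.006,0,0,0,0.5,0,0,0.006,0,0,0,0.5,0,0,0.006,0,0,0,0.5])

```text
time: 11.1
tool_pos: [362.2, 320.8, 98.3]
tcp_rot: [3.141, -0.0, 0.04]
contact_force: [0.4, 0.2, -3.8]
grip_width: 56.1
```

Emit:
carry_out(moves=[0,0,0.001,0,0,0,0.5,0,0,0.002,0,0,0,0.5,0,0,0.003,0,0,0,0.5,0,0,0.004,0,0,0,0.5,0,0,0.005,0,0,0,0.5,0,0,0.005,0,0,0,0.5,0,0,0.005,0,0,0,0.5,0,0,0.005,0,0,0,0.5])

```text
time: 11.9
tool_pos: [362.1, 320.8, 97.2]
tcp_rot: [-3.141, -0.001, 0.04]
contact_force: [-3.2, -1.6, 9.3]
grip_width: 55.6
```

Contact at the expected height: Fz rose by about 13 N at TCP z 97. Opening and lifting straight up.

Emit:
carry_out(moves=[0,0,0,0,0,0,0.62,0,0,0,0,0,0,0.66,0,0,0,0,0,0,0.72,0,0,0,0,0,0,0.75,0,0,0,0,0,0,0.75,0,0,-0.05,0,0,0,0.75,0,0,-0.15,0,0,0,0.75,0,0,-0.25,0,0,0,0.75])

```text
time: 12.7
tool_pos: [361.6, 320.4, 197.8]
tcp_rot: [3.141, 0.001, 0.04]
contact_force: [0.7, 0.5, 0.3]
grip_width: 69.3
```

Run:
```python
from h import *
st();mv([470,120,250],ori(YAW,18))
```

```text
t 12.7 pos [361.6 320.4 197.8] rpy [3.1 0.  0. ] F [0.7 0.5 0.3] w 69.3 q [ 0.6  0.3  1.7 -0.   1.1  2.1]
to [470 120 250] row [0.2504, 0.5117, -0.1302, 0.0021, 0.6025, -0.0013]
```

Emit:
carry_out(moves=[0,0,-0.1,0,0,0,0.75,0.04,0.09,-0.13,0,0.1,0,0.75,0.08,0.17,-0.13,0,0.2,0,0.75,0.12,0.25,-0.13,0,0.3,0,0.75,0.16,0.33,-0.13,0,0.4,0,0.7,0.2,0.41,-0.13,0,0.5,0,0.65,0.24,0.49,-0.13,0,0.6,0,0.65,0.26,0.53,-0.13,0,0.6,0,0.65])

```text
time: 13.5
tool_pos: [474.0, 110.8, 249.7]
tcp_rot: [3.14, -0.314, 0.039]
contact_force: [0.7, 0.2, 0.6]
grip_width: 59.9
```

Run:
```python
from h import *
st()
for n in("side","top"): cv2.imwrite(f"pics/{n}8.png",capture(n)[:,:,::-1])
crop(cv2.imread("pics/side8.png"),220,90,310,190,7,"s8c")
crop(cv2.imread("pics/top8.png"),160,140,340,310,4,"t8c")
R=ori(YAW,18); z=R.apply([0,0,1]); g=np.array([553,20.2,76.5])
mv(g-143*z,R); mv(g,R)
```

```text
t 13.5 pos [474.  110.8 249.7] rpy [ 3.1 -0.3  0. ] F [0.7 0.2 0.6] w 59.9 q [ 0.1  0.1  1.9 -0.   0.9  1.6]
to [508.8  18.4 212.5] row [0.044, 0.2345, 0.1128, 0.0045, 0.0021, -0.0066]
to [553.   20.2  76.5] row [0.0444, 0.2336, 0.4703, 0.0045, 0.0021, -0.0066]
```

View pics/s8c.png

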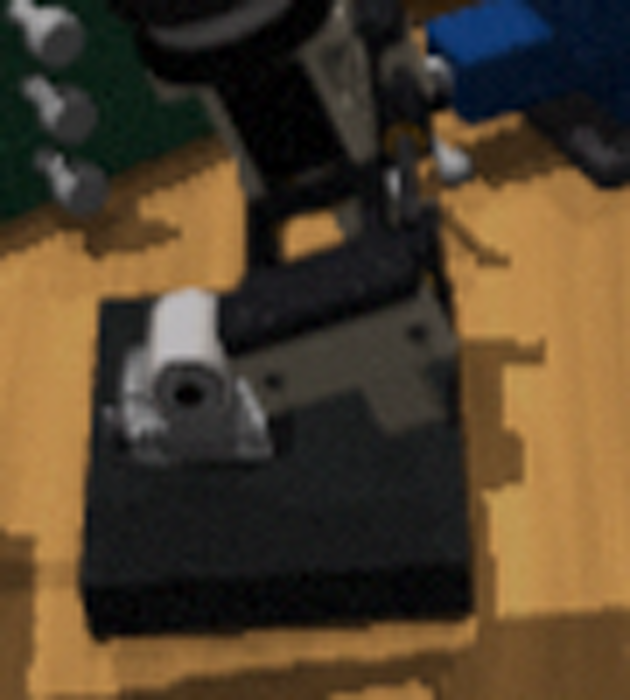

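View pics/t8c.png

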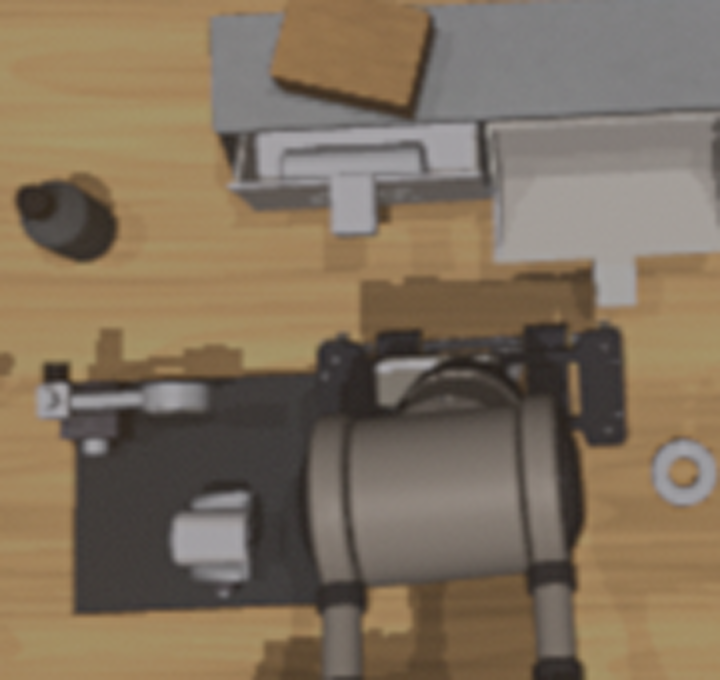

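Run:
```python
from h import *
crop(cv2.imread("pics/top8.png"),195,255,230,295,15,"t8d");crop(cv2.imread("pics/side8.png"),230,125,265,165,15,"s8d")
a=cv2.imread("pics/t8d.png");b=cv2.imread("pics/s8d.png");cv2.imwrite("pics/8d.png",cv2.resize(np.hstack([a,b]),None,fx=.72,fy=.95))
cv2.imwrite("pics/8d.png",np.hstack([a[:,:],b[:,:]])[:, :])
print(np.hstack([a,b]).shape)
```

```text
(600, 1050, 3)
```

View pics/t8d.png

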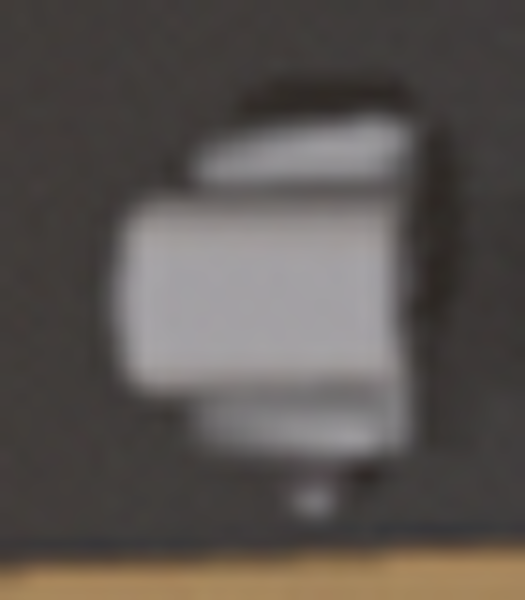

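View pics/s8d.png

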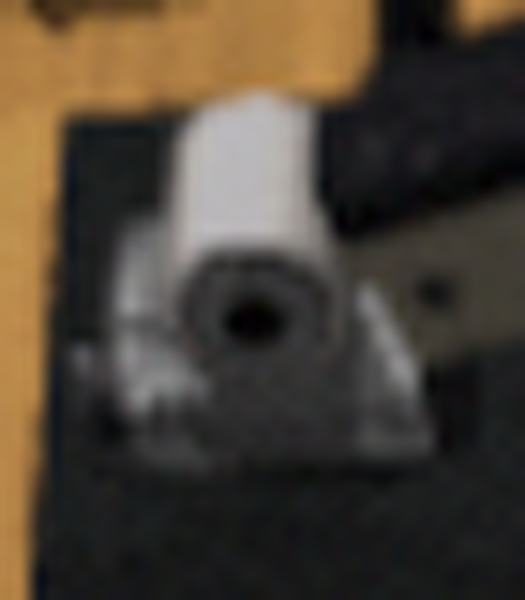

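Run:
```python
from h import *
g=lambda x,y:(195+x/15-.47,255+y/15-.47)
print("roller L,R z108",onz("top",*g(120,295),108),onz("top",*g(397,290),108), "z100",onz("top",*g(125,295),100))
print("block L z82",onz("top",*g(195,165),82),onz("top",*g(195,435),82),"R z40",onz("top",*g(410,140),40),onz("top",*g(405,440),40))
h=lambda x,y:(230+x/15-.47,125+y/15-.47)
print("side near end ctr z88",onz("side",*h(256,318),88)," tri",tri(h(256,318),g(401,291)))
```

```text
roller L,R z108 [360.5 347.5 108. ] [360.9 293.5 108. ] z100 [360.5 348.5 100. ]
block L z82 [386.  339.7  82. ] [332.7 338.3  82. ] R z40 [391.4 305.6  40. ] [330.2 305.2  40. ]
side near end ctr z88 [363.3 296.9  88. ]  tri (array([361.9, 297.1,  87.7]), np.float64(2.609595402609331))
```

The roller lies in the groove. Its triangulated axis is at z 87.7 (seat 88), and its centre is at y 320.5 against the block's 322, so it is centred within 2 mm. Now back to the pull.

Emit:
carry_out(moves=[0.015,0.08,0.03,0,0,0,0.65,0.03,0.16,0.07,0,0,-0.004,0.65,0.044,0.234,0.113,0.004,0,-0.006,0.65,0.044,0.234,0.16,0.004,0.002,-0.006,0.65,0.044,0.234,0.24,0.004,0.002,-0.006,0.65,0.044,0.234,0.32,0.004,0.002,-0.006,0.65,0.044,0.234,0.37,0.004,0.002,-0.006,0.65,0.044,0.234,0.38,0.004,0.002,-0.006,0.65])

```text
time: 14.4
tool_pos: [540.7, 20.7, 108.3]
tcp_rot: [-3.141, -0.309, 0.041]
contact_force: [0.7, -0.3, 0.4]
grip_width: 60.0
```

Run:
```python
from h import *
st()
for n in("side",): cv2.imwrite(f"pics/{n}9.png",capture(n)[:,:,::-1])
crop(cv2.imread("pics/side9.png"),270,120,380,250,5,"s9c")
R=ori(YAW,18); mv([553,20.2,75.5],R)
```

```text
t 14.4 pos [540.7  20.7 108.3] rpy [-3.1 -0.3  0. ] F [ 0.7 -0.3  0.4] w 60.0 q [-0.1  0.4  1.9  0.1  0.5  1.3]
to [553.   20.2  75.5] row [0.0026, 0.0022, 0.0893, -0.0015, 0.0065, 0.0003]
```

View pics/s9c.png

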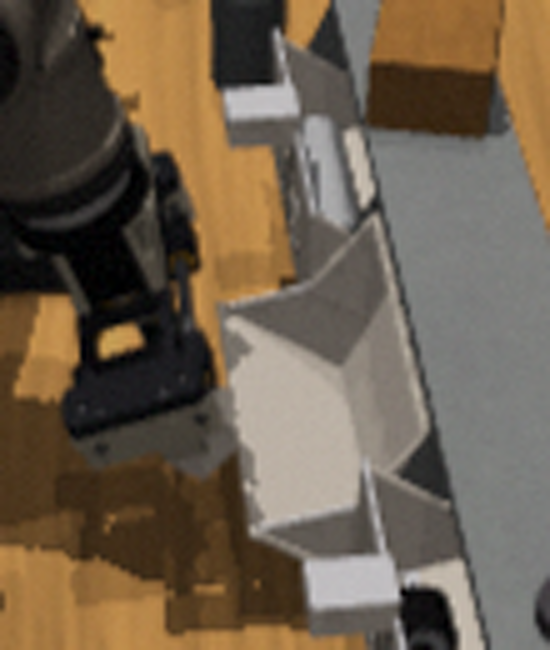

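The bin is empty and still fully out, and the fingers are descending around the pull (crop (205,450)).

Emit:
carry_out(moves=[0.001,0.002,0.04,0,0.006,0,0.65,0.002,0.002,0.07,0,0.006,0,0.65,0.0026,0.002,0.089,0,0.006,0,0.65,0.0026,0.002,0.089,0,0.006,0,0.6,0.0026,0.002,0.089,0,0.006,0,0.2,0.0026,0.002,0.089,0,0.006,0,0.2,0.0026,0.002,0.089,0,0.006,0,0.2,0.0026,0.002,0.089,0,0.006,0,0.2])

```text
time: 15.25
tool_pos: [553.1, 19.9, 76.0]
tcp_rot: [3.142, -0.315, 0.042]
contact_force: [-0.2, 0.6, 1.8]
grip_width: 29.5
```

Run:
```python
from h import *
st()
o=get_obs()["tool_pos"]; pv=rack(-35,0,62); d=o-pv; r=np.hypot(d[0],d[2]); a0=np.arctan2(d[2],-d[0]); print("r",r,"a0",a0)
for k in range(1,9):
    th=.89*(1-k/8); a=a0+.89-th
    mv(np.array([pv[0]-r*np.cos(a), o[1]+2*k/8, pv[2]+r*np.sin(a)]),ori(YAW,18*th/.89))
```

```text
t 15.25 pos [553.1  19.9  76. ] rpy [ 3.1 -0.3  0. ] F [-0.2  0.6  1.8] w 29.5 q [-0.1  0.5  1.9  0.1  0.4  1.3]
r 107.82901172164452 a0 0.13061152147051688
to [555.3  20.1  87.8] row [0.0144, -0.0004, -0.0263, -0.0002, -0.076, 0.001]
to [558.9  20.4  99.3] row [0.0317, -0.0007, -0.0508, -0.0002, -0.151, 0.001]
to [563.6  20.6 110.3] row [0.0515, -0.0008, -0.0733, -0.0002, -0.226, 0.001]
to [569.6  20.9 120.7] row [0.0737, -0.0008, -0.0934, -0.0001, -0.301, 0.001]
to [576.7  21.1 130.4] row [0.0981, -0.0007, -0.1109, -0.0001, -0.376, 0.001]
to [584.8  21.4 139.2] row [0.1242, -0.0005, -0.1257, -0.0001, -0.451, 0.001]
to [593.8  21.6 147.1] row [0.1518, -0.0001, -0.1374, -0.0001, -0.526, 0.001]
to [603.7  21.9 153.9] row [0.1805, 0.0003, -0.146, -0.0001, -0.601, 0.001]
```

Emit:
carry_out(moves=[0.007,0,-0.013,0,-0.038,0,0.2,0.0144,0,-0.0263,0,-0.076,0,0.2,0.0317,0,-0.0508,0,-0.151,0,0.2,0.0515,0,-0.0733,0,-0.226,0,0.2,0.0737,0,-0.0934,0,-0.301,0,0.2,0.0981,0,-0.1109,0,-0.376,0,0.2,0.1242,0,-0.1257,0,-0.451,0,0.2,0.138,0,-0.132,0,-0.488,0,0.2])

```text
time: 16.05
tool_pos: [588.4, 21.4, 143.6]
tcp_rot: [-3.142, -0.055, 0.042]
contact_force: [-4.1, 0.4, 0.0]
grip_width: 29.8
```

Run:
```python
from h import *
st()
mv([593.8,21.6,147.1],ori(YAW,2));mv([601.1,22,153],ori(YAW,0))
```

```text
t 16.05 pos [588.4  21.4 143.6] rpy [-3.1 -0.1  0. ] F [-4.1  0.4  0. ] w 29.8 q [-0.1  0.5  1.5  0.   1.   1.4]
to [593.8  21.6 147.1] row [0.014, 0.0, -0.008, -0.0001, -0.0377, 0.0014]
to [601.1  22.  153. ] row [0.033, -0.0002, -0.0217, -0.0001, -0.1044, 0.0014]
```

Emit:
carry_out(moves=[0.007,0,-0.004,0,-0.02,0,0.2,0.014,0,-0.008,0,-0.038,0,0.2,0.021,0,-0.0125,0,-0.06,0,0.2,0.027,0,-0.017,0,-0.08,0,0.2,0.031,0,-0.0205,0,-0.095,0,0.2,0.034,0,-0.022,0,-0.104,0,0.2,0.036,0,-0.023,0,-0.104,0,0.2,0.036,0,-0.023,0,-0.104,0,0.2])

```text
time: 16.85
tool_pos: [602.2, 22.0, 153.7]
tcp_rot: [-3.142, -0.0, 0.042]
contact_force: [-4.7, -0.3, 2.6]
grip_width: 29.9
```

Run:
```python
from h import *
st()
```

```text
t 16.85 pos [602.2  22.  153.7] rpy [-3.1 -0.   0. ] F [-4.7 -0.3  2.6] w 29.9 q [-0.1  0.6  1.4  0.   1.1  1.4]
```

Release slowly, then lift straight up.

Emit:
carry_out(moves=[0,0,0,0,0,0,0.5,0,0,0,0,0,0,0.6,0,0,0,0,0,0,0.65,0,0,0,0,0,0,0.65,0,0,-0.04,0,0,0,0.65,0,0,-0.1,0,0,0,0.65,0,0,-0.2,0,0,0,0.65,0,0,-0.25,0,0,0,0.65])

```text
time: 17.65
tool_pos: [603.3, 21.9, 257.0]
tcp_rot: [3.141, -0.005, 0.042]
contact_force: [-0.3, 0.4, 0.5]
grip_width: 59.5
```

Emit:
carry_out(moves=[-0.1,0.03,-0.05,0,0,0,0.65,-0.2,0.1,-0.05,0,0,0,0.65,-0.3,0.2,-0.05,0,0,0,0.65,-0.4,0.3,-0.05,0,0,0,0.65,-0.45,0.4,-0.05,0,0,0,0.65,-0.48,0.48,-0.05,0,0,0,0.65,-0.48,0.55,-0.05,0,0,0,0.65,-0.48,0.6,-0.05,0,0,0,0.65])

```text
time: 18.45
tool_pos: [420.9, -228.0, 276.6]
tcp_rot: [3.14, -0.006, 0.04]
contact_force: [0.5, 0.5, 0.1]
grip_width: 59.4
```

Run:
```python
from h import *
st()
for n in("side","top"): cv2.imwrite(f"pics/{n}10.png",capture(n)[:,:,::-1])
crop(cv2.imread("pics/side10.png"),220,80,440,310,2.6,"s10c");crop(cv2.imread("pics/top10.png"),205,125,415,200,3.8,"t10c")
```

```text
t 18.45 pos [ 420.9 -228.   276.6] rpy [ 3.1 -0.   0. ] F [0.5 0.5 0.1] w 59.4 q [-0.7  0.2  1.6  0.   1.3  0.9]
```

View pics/s10c.png

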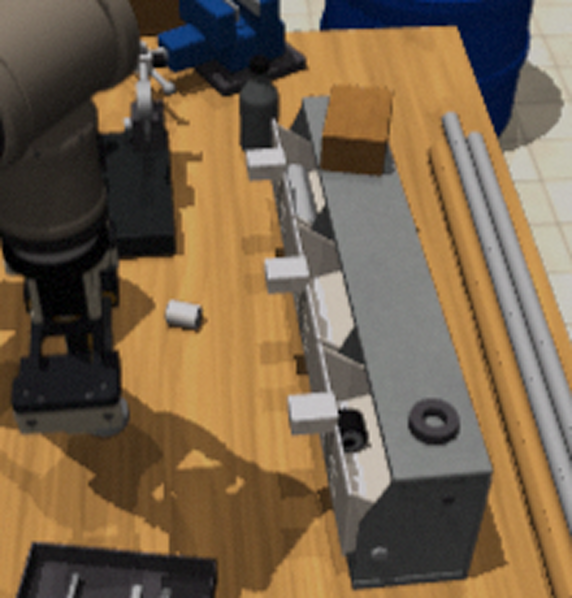

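View pics/t10c.png

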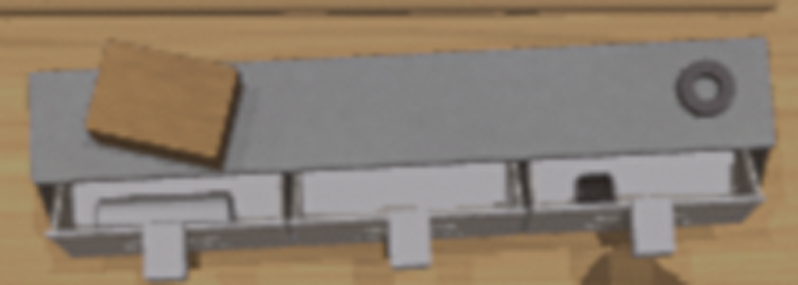

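View pics/top10.png

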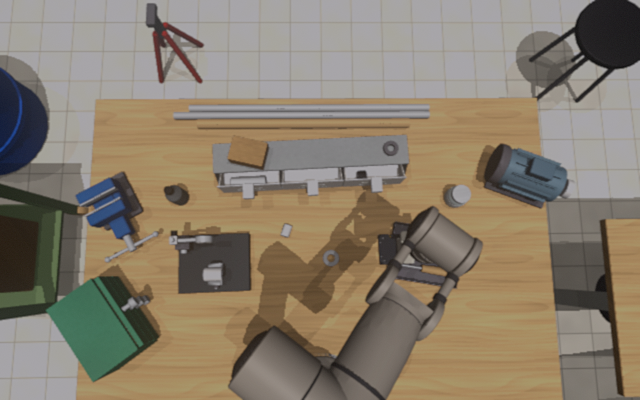

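The middle pull is back at its starting pixels (390–430, 210–267). All three bins line up, the roller sits in the vee at top (214,273), and the other items are where they were. Handing in after a quick numeric comparison.

Run:
```python
from h import *
a=cv2.imread("pics/top0.png").astype(int);b=cv2.imread("pics/top10.png").astype(int)
for n,(x0,y0,x1,y1) in dict(pullM=(300,175,325,198),pullL=(238,180,260,202),pullR=(365,172,388,195),carton=(225,135,272,170),oil=(160,180,192,208),small=(278,222,295,240),jar=(442,182,474,208),collar=(380,138,400,158)).items():
    d=np.abs(a-b)[y0:y1,x0:x1].max(2); print(n,(d>40).sum())
st(); print(close_job())
```

```text
pullM 4
pullL 0
pullR 43
carton 0
oil 0
small 0
jar 0
collar 0
t 18.55 pos [ 421.3 -228.2  276.2] rpy [ 3.1 -0.   0. ] F [ 0.9  0.4 -0.3] w 59.5 q [-0.7  0.2  1.6  0.   1.3  0.9]
the job is handed in; nothing more can be done
None
```

The roller from the middle bin now lies in the vee block's groove, and all three bins are shut. I handed the job in at 18.6 s of the 64 s allowed.

- **Bin and roller:** I pinched the pull and swung the bin out to its stop. I took the roller by its ends with the fingers leaning 22°; the grip read 55.9 mm, so it was the 56 mm roller. I lowered it into the groove until about 13 N of contact showed, then let go. The bin was led back to shut by its pull. No force reading between moves was above about 10 N.
- **Roller position:** after release its axis was at z 87.7 mm (the seat is 88). It is centred along the groove to within about 2 mm.
- **Bins and other items:** the middle and left pulls, carton, oil bottle, jar, collar and small roller match their starting pixels in the top view. 43 pixels differed around the right pull; I put that down to the arm's shadow, since the pull itself looks unmoved. I did not compare the bearing ring or the tray with its tools numerically. They look in place, but the arm hid part of the tray in the last picture.
- **Disagreements:** the two cameras differed by 2–5 mm in places. The vee position worked out from the plate's edges was 1–3 mm off the block's own edges, so I used a value between the two.

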